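# Lift a polished stone slab from the drying rack into the clamp bed

### The arm

A 6-joint arm with a two-finger parallel gripper is mounted at the origin on the work surface. World frame = base frame: x ahead of the robot, y to its left, z up, the work surface at z = 0. Lengths are in mm, angles in rad, forces in N, time in s.
With the tool pointing down it reaches from about 275 to 750 mm from the base axis. Payload 10.2 kg.
Tool frame: the origin (TCP) lies between the finger pads; the fingertips stand 11 mm ahead of it and the grasp point (between the pads) lies 8 mm behind it; z points along the fingers, y is the line along which they close (so a half turn about z gives the same grasp; the last joint's range is limited). The gripper opens to 85 mm and grips with 20 to 120 N. Pads are 22 mm wide; open, the fingers measure 114 mm over their backs; the gripper's body (76 mm by 85 mm) begins 54 mm behind the grasp point. The pads swing forward as they close: fully open they stand 13 mm farther back than shut.
Start: joints at [-1.42, 0.313, 1.498, -0, 1.331, -0.223], TCP at [191.694, -488.758, 214.794] pointing down, gripper open.
Joint ranges: [-2.94, 2.94], [-0.97, 2.17], [0.19, 2.56], [-1.23, 4.37], [0.02, 3.11], [-2.88, 2.88]. Speed limits (rad/s): [2.39, 2.39, 3.01, 3.14, 3.14, 3.14].

### API

Orientations are given as a unit quaternion [w, x, y, z].
In Python, from rig import sense, eyes, finish_job gives the robot as it stands.
- The arm moves only by the shell command python3 -m jog 'ROWS' [FORCE]. ROWS is JSON, a list of rows, each a list of 7 numbers: the shift along the tool's x, y, z in m, then the turn, a rotation vector about the tool's x, y, z in rad, then the finger opening in m, from 0 to 0.0854. In form: [[dx, dy, dz, rx, ry, rz, gripper], ...]. A call has 1 to 5 rows; each row shifts and turns the commanded pose from where the row before left it, along the tool's axes as they then stand; what a row does not reach is not made up. A row lasts 1/10 s, in which the tool goes at most 50 mm and 8.59 degrees, less where a joint would pass 70% of its speed; a pose out of reach is approached as far as the arm can. A call is refused whole if a number of a shift passes 0.05 or a number of a turn 0.15, either way. A call with a gripper value outside its range is refused whole. The fingers move at their own pace and stop on an object; FORCE is the grip in N (left out, the last holds). Time passes only in rows, so rows that do not move let the fingers close. It gives the time, the measured TCP pose, the force, the opening and the grip force at its end, in the units of the state.
- sense(): the state, without advancing time (a new reading comes with each control period).
- eyes.capture(name): name is "scene" or "top" or "wrist"; returns the picture (384x512x3 uint8, red, green, blue); there is no depth.
- eyes.calibration(name): a dict with "fx", "fy", "cx", "cy" (pixels), "dist" ([k1, k2, p1, p2, k3] as OpenCV has them; the pictures are not rectified), "cam_to_world" (4x4, takes a point from camera to world coordinates); the wrist camera has in their place "mount" (4x4, takes a point from camera to tool coordinates, whose origin is the TCP and whose axes are the flange's). Camera axes: x right, y down, z forward; pixel columns grow to the right and rows downward; lengths in mm; the calibration is good to about 2 mm. A picture is of the moment at which its call begins: read the wrist's pose just before it. calibration takes no time and is no camera call.
- finish_job(): hands the job in; it is judged then, once.
The state is a dict: "time_s": time; "joints": joint angles; "dq": joint speeds; "tau": joint torques, N m; "eef_pos": TCP position; "ee_rot": TCP orientation; "force": force on the tool from outside, world axes, zero at the start; "wrist_torque": the same for the moment, N m; "grip_width": opening from 0.0 (shut) to 1.0 (fully open); "grip_force": force on a finger pad.
Only numpy, scipy, OpenCV 4.12 (cv2) and the standard library are available. Lean on these libraries where they do the work, as an engineer would, in place of code of your own. Each camera call takes 0.05 s, during which the arm holds its last target. There are 200 camera calls.

### The job

Pick up the lifter by its wooden handle, slide its blade under the green stone slab on the blue drying rack and carry the slab, level and on the blade, to the aluminium clamp bed. Set it down gently so that it lies flat on the two rubber strips between the brass pins, draw the blade out and lay the lifter back flat on the bench, then swing the red-tipped clamp lever all the way down over the slab. The gripper must never touch the freshly polished slab itself, and the jar, the resin puck and the sanding stick stay where they are.

Things in the scene. Friction and masses are not known exactly. Their poses are not given: they have to be found in the camera images.
- slab: Square slab of dark green stone with pale veins, 92 x 92 x 8 mm, about 0.18 kg (varies), loose. It lies on the two black rubber strips of the blue rack. Origin: centre of its underside; z up, x and y parallel to its sides (x nearly along the strips of the rack). The gripper must not touch it.
- rack: Blue drying rack, fixed, place and yaw vary. Base 110 (x) x 116 (y) x 12 mm; on it two black rubber strips 104 (x) x 12 x 16 mm at y = +-36 mm, tops 28 mm above the bench. The channel between them, under the slab, is 60 mm wide, 16 mm high, open at both x ends. Origin: centre of the base underside, on the bench; x along the channel, its -x end roughly towards the robot.
- bed: Aluminium clamp bed, fixed, place and yaw vary; it may be left or right of the rack. Base 120 (x) x 150 (y from -63 to +87) x 12 mm with two rubber strips and a channel exactly as on the rack. At y = +70 mm two cheeks 54 mm high carry the clamp lever. Origin: base underside, on the bench, below the seat centre; x along the channel, its -x end roughly towards the robot.
- bed_seat (a point): Where the centre of the slab underside belongs, level with the strip tops, 28 mm above the bench; axes as the bed. Around it eight brass pins, 8 mm thick, tops 44 mm above the bench, at x = +-56, y = +-36 mm and at x = +-30, y = +-56 mm: they leave the slab 6 mm on each side, and the channel stays free.
- lifter: Lifter: flat spatula with raised handle, loose, 0.22 kg, flat on the bench between rack and bed. Steel blade 165 x 46 x 3 mm, x = -45 to +120 mm; wooden handle 70 (x) x 24 (y) x 22 mm, 34 to 56 mm above the blade underside, on two posts, front one ending at x = +30 mm. Origin: blade underside below the handle middle; x to the blade front edge (starts away from the robot).
- lifter_grip (a point): Centre of the lifter's wooden handle, 45 mm above the blade's underside; axes as the lifter's (grip it across y, 24 mm wide, from above).
- lifter_tip (a point): Middle of the blade's front edge, 120 mm ahead of the handle's middle, 1.5 mm above the blade's underside.
- clamp (a joint): Angle of the clamp lever, rad: 0 is fully shut (lying level over the slab, its rubber pad 1.5 mm above the slab's top), about 1.57 is upright, 1.9 its open stop (its tip then reaches 130 mm above the bench). It starts open, 1.5 to 1.8. Its hinge is stiff: it stays where it is left and takes about 1 N at the tip to swing.
- clamp_hinge (a point): On the hinge axis of the clamp lever, 46 mm above the bench, at y = +70 mm of the bed; the axis runs along the bed's x. Shut, the lever points along the bed's -y over the slab. Axes as the bed's.
- clamp_tip (a point): Middle of the outer (upper when shut) face of the lever's red end, 70 mm from the hinge axis. The steel lever arm is 14 mm wide and 10 mm thick, centred on the hinge axis; the red end is 22 x 24 x 12 mm.
- jar: Bystander: jar with a white cap, 52 mm wide, 60 mm high, loose. Origin: centre of its underside.
- puck: Bystander: amber resin puck, 36 mm wide, 22 mm high, loose. Origin: centre of its underside.
- stick: Bystander: dark sanding stick 90 x 22 x 16 mm, loose. Origin: centre of its underside.

How it is judged (in metres and radians):
On the way, in this order (a step that is already met when the one before it is completed fails the run):
1. the slab rides on the lifter's blade, clear above the rack (z of slab in the frame of rack above 0.045 m and contact force between lifter and slab above 0.3 N and contact force between slab and rack below 0.05 N), for 0.2 s.
2. the slab lies on the clamp bed between the pins with the lifter off it, and the lever still open (horizontal distance between slab and bed_seat below 0.012 m and z of slab in the frame of bed_seat between -0.003 and 0.003 m and angle between slab's own z axis and vertical below 0.05 rad and angle between the x axis of slab and the x axis of bed, either way round below 0.2 rad and contact force between lifter and slab below 0.05 N and linear speed of slab below 0.02 m/s and value of joint clamp above 1 rad), for 0.2 s.
3. the lifter lies flat on the bench again, the lever still open (height (world z) of lifter below 0.006 m and angle between lifter's own z axis and vertical below 0.08 rad and contact force between lifter and the fingers below 0.05 N and value of joint clamp above 1 rad), for 0.1 s.
At the end, for the whole second after the job is handed in: The slab lies still and flat (within 3 degrees) on the clamp bed's strips between the pins, its centre within 12 mm of the seat's centre and its height within 3 mm; the clamp lever is shut to within 0.08 rad; the lifter lies flat and still on the bench, not touching the bed or the slab (horizontal distance between slab and bed_seat below 0.012 m and z of slab in the frame of bed_seat between -0.003 and 0.003 m and angle between slab's own z axis and vertical below 0.05 rad and angle between the x axis of slab and the x axis of bed, either way round below 0.2 rad and value of joint clamp below 0.08 rad and linear speed of each of slab, lifter below 0.01 m/s and height (world z) of lifter between -0.004 and 0.006 m and angle between lifter's own z axis and vertical below 0.08 rad and contact force between lifter and bed below 0.05 N and contact force between lifter and slab below 0.05 N).
It fails at once if the gripper or arm touches the slab (contact force between any of the fingers, the arm and slab above 0.3 N).
It fails at once if the slab is tipped more than 20 degrees (angle between slab's own z axis and vertical above 0.35 rad).
It fails at once if the slab is dropped or pressed hard (over 25 N) on the bed (contact force between slab and bed above 25 N).
It fails at once if the jar, puck or stick is moved more than 20 mm (distance of any of jar, puck, stick from where it was at the start of the episode above 0.02 m).
It also fails if it takes over 69 s, if anything falls off the work surface, if the arm or the gripper's body presses on something with over 40 N, if the wrist force passes 120 N, or if a joint passes its speed limit or range.

## Working session

There is one attempt and no reset: what is moved stays moved. The work goes in short steps, Python scripts to look and compute and a shell command to move; the robot and the scene stay as the last step left them, time stands still between calls to the robot, and variables do not carry over. Pictures are saved under pics/ and viewed, at most 10 in all, crops included, and the job is handed in when it is done.

```bash
mkdir -p pics; ls; python3 - <<'E'
from rig import sense, eyes
import cv2
s=sense();print(s)
for n in("top","scene"):
    im=eyes.capture(n);cv2.imwrite(f"pics/{n}0.png",im[:,:,::-1]);
    c=eyes.calibration(n);print(c)
print(eyes.calibration("wrist"))
E
```

```text
pics
{'time_s': 0.0, 'joints': array([-1.42037944e+00,  3.13447023e-01,  1.49840821e+00, -1.74095558e-05,
        1.33098966e+00, -2.23378735e-01]), 'dq': array([-0.00032852, -0.00029363,  0.00061455, -0.00129246, -0.00029296,
        0.0005674 ]), 'tau': array([-1.75764853e-03, -4.12262034e+01, -2.59743083e+01, -3.25838328e-04,
        4.10319393e-03, -1.94456010e-05]), 'eef_pos': array([ 191.6585802 , -488.4814217 ,  214.24747668]), 'ee_rot': array([-6.26009233e-04,  9.82584807e-01,  1.85813630e-01,  1.43875173e-05]), 'force': array([0.19840204, 0.18672717, 0.04657784]), 'wrist_torque': array([-0.01401793, -0.01881701, -0.00691301]), 'grip_force': 0.0, 'grip_width': 1.000429806275063}
{'fx': 386.48663991340726, 'fy': 386.48663991340726, 'cx': 252.124076158861, 'cy': 195.9121702449673, 'dist': array([-0.03265464,  0.        ,  0.        ,  0.        ,  0.        ]), 'cam_to_world': array([[-2.24794280e-02, -9.98438978e-01,  5.11300609e-02,
         5.15782911e+02],
       [-9.99738991e-01,  2.22412341e-02, -5.22287036e-03,
        -5.22146651e+01],
       [ 4.07752169e-03, -5.123412
[... 516 characters left out ...]
[ 1.09007967e-02, -7.89343031e-01, -6.13855645e-01,
         6.45054447e+02],
       [ 0.00000000e+00,  0.00000000e+00,  0.00000000e+00,
         1.00000000e+00]])}
{'fx': 332.3619866018191, 'fy': 332.3619866018191, 'cx': 257.10411877555384, 'cy': 189.47255498438366, 'dist': array([-0.01972327,  0.        ,  0.        ,  0.        ,  0.        ]), 'mount': array([[ 7.06807487e-05, -9.61807282e-01, -2.73727504e-01,
         7.00647391e+01],
       [ 9.99999994e-01,  9.18884964e-05, -6.46565525e-05,
         4.94184554e-01],
       [ 8.73395518e-05, -2.73727498e-01,  9.61807283e-01,
        -1.59767258e+02],
       [ 0.00000000e+00,  0.00000000e+00,  0.00000000e+00,
         1.00000000e+00]])}
```

```bash
python3 - <<'E'
import cv2
a=cv2.imread("pics/top0.png")
cv2.imwrite("pics/top0b.png",cv2.resize(a,(800,600),interpolation=cv2.INTER_CUBIC))
E
```

```text
(no output)
```

View pics/top0b.png

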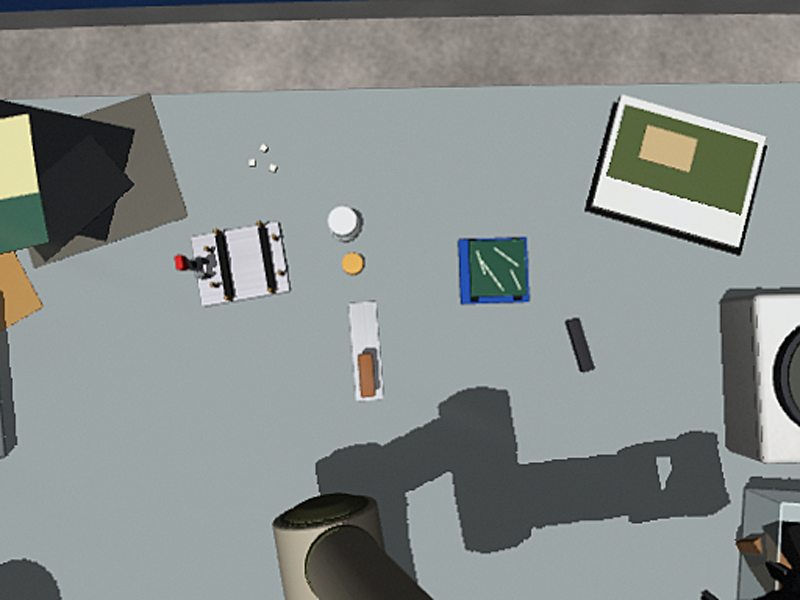

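View pics/scene0.png

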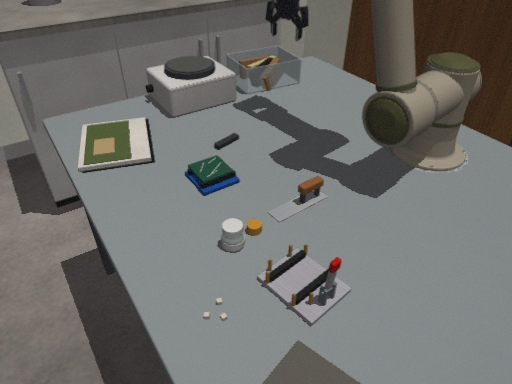

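The top picture (800×600 scale) shows the bed at (240,262) with its lever open to the left. The lifter runs from (363,302) to its handle at (367,372). The rack and slab are at (494,270), the jar at (343,222), the puck at (352,263) and the stick at (580,345).

```bash
cat >h.py <<'E'
import numpy as np, cv2
from rig import sense, eyes
from scipy.spatial.transform import Rotation as R
def cam(n,s=None):
    c=eyes.calibration(n);K=np.array([[c['fx'],0,c['cx']],[0,c['fy'],c['cy']],[0,0,1.]])
    if n=='wrist':
        q=s['ee_rot'];T=np.eye(4);T[:3,:3]=R.from_quat(np.r_[q[1:],q[0]]).as_matrix();T[:3,3]=s['eef_pos'];T=T@c['mount']
    else: T=c['cam_to_world']
    return K,np.array(c['dist']),T
def toworld(C,px,z):
    K,d,T=C;u=cv2.undistortPoints(np.float64(px).reshape(-1,1,2),K,d).reshape(-1,2)
    r=np.c_[u,np.ones(len(u))]@T[:3,:3].T;o=T[:3,3]
    return o+r*((z-o[2])/r[:,2])[:,None]
def topx(C,P):
    K,d,T=C;W=np.linalg.inv(T);rv=cv2.Rodrigues(W[:3,:3])[0]
    return cv2.projectPoints(np.float64(P).reshape(-1,3),rv,W[:3,3],K,d)[0].reshape(-1,2)
def rect(C,mask,z):
    cs=max(cv2.findContours(mask.astype(np.uint8),0,1)[0],key=cv2.contourArea)
    w=toworld(C,cs.reshape(-1,2).astype(float),z)[:,:2].astype(np.float32)
    (c,sz,a)=cv2.minAreaRect(w);return np.round(c,1),np.round(sz,1),round(a,1)
E
python3 - <<'E'
from h import *
im=cv2.imread("pics/top0.png");hsv=cv2.cvtColor(im,cv2.COLOR_BGR2HSV).astype(int);C=cam('top')
H,S,V=hsv[...,0],hsv[...,1],hsv[...,2]
def box(x0,y0,x1,y1):
    m=np.zeros(H.shape,bool);m[int(y0*.64):int(y1*.64),int(x0*.64):int(x1*.64)]=1;return m
r=box(440,220,545,320);print('slab',rect(C,r&(H>60)&(H<95)&(S>90),36))
print('rack',rect(C,r&(H>100)&(H<130)&(S>150),12))
l=box(335,290,395,410)
for p in [(215,275),(225,260),(200,300)]:print(hsv[int(p[1]*.64),int(p[0]*.64)])
print('bench',hsv[200,190],'blade',hsv[205,233],'handle',hsv[240,235])
print('blade',rect(C,l&(S<22)&(V>150),3)); print('handle',rect(C,l&(S>90)&(H<20)&(V>60),56))
b=box(185,210,300,315);m=b&(S<22)&(V>150);m=cv2.morphologyEx(m.astype(np.uint8),cv2.MORPH_CLOSE,np.ones((7,7)))
print('bed',rect(C,m,12))
for x0,x1 in((210,240),(252,282)):
    k=box(x0,225,x1,300)&(V<50);print('strip',rect(C,k,28))
# jar etc
print('jar',toworld(C,[[343*.64,222*.64]],60)); print('puck',toworld(C,[[352*.64,264*.64]],22)); print('stick',toworld(C,[[580*.64,345*.64]],16))
crop=np.hstack([cv2.resize(im[130:205,105:195],None,fx=4,fy=4,interpolation=2),cv2.resize(im[130:205,280:350],None,fx=4,fy=4,interpolation=2)])
cv2.imwrite('pics/crop1.png',crop)
E
```

```text
slab (array([ 625.7, -227.6]), array([93. , 91.4]), 0.4)
rack (array([ 624.4, -225.2]), array([107.8, 115.3]), 0.3)
[125   8 184]
[90 11 23]
[102  17 151]
bench [ 95  18 166] blade [105   7 207] handle [ 12 132 160]
blade (array([498.2,  -4.2]), array([ 97.7, 199.4]), 88.7)
handle (array([457.6, -10. ]), array([67.8, 22.5]), 2.6)
bed (array([649.7, 197.7]), array([194.6, 174.6]), 88.7)
strip (array([642.7, 222.1]), array([117.1,  14.9]), 9.1)
strip (array([650.1, 150.7]), array([113.9,  13.6]), 8.8)
jar [[701.97621593  21.48866626  60.        ]]
puck [[638.54313665  10.68605938  22.        ]]
stick [[ 495.37729382 -366.29616603   16.        ]]
```

View pics/crop1.png

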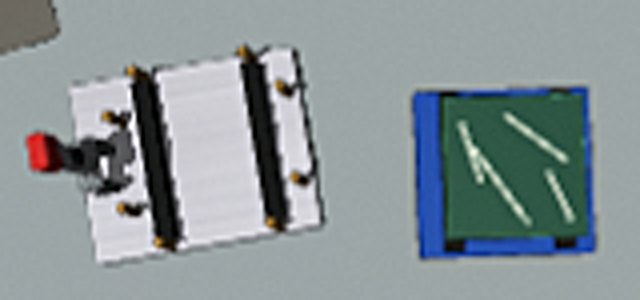

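The crop shows the bed turned roughly +9° (corners (72,88), (295,47), (322,225), (100,262)). The slab sits slightly to the right of centre on the rack. I'll fly over the rack and then the bed for close views on the way to the lifter.

```bash
python3 -m jog '[[0,0,0,0,0,0.125,0.0854],[0,0,0,0,0,0.125,0.0854],[0,0,0,0,0,0.124,0.0854],[0.045,-0.029,-0.004,0,0,0,0.0854],[0.045,-0.029,-0.004,0,0,0,0.0854]]' 80 >/dev/null; python3 -m jog '[[0.045,-0.029,-0.004,0,0,0,0.0854],[0.045,-0.029,-0.004,0,0,0,0.0854],[0.045,-0.029,-0.004,0,0,0,0.0854],[0.045,-0.029,-0.004,0,0,0,0.0854],[0.045,-0.029,-0.004,0,0,0,0.0854]]' >/dev/null;  python3 -m jog '[[0.045,-0.029,-0.004,0,0,0,0.0854],[0.045,-0.029,-0.004,0,0,0,0.0854],[0,0,0,0,0,0,0.0854],[0,0,0,0,0,0,0.0854]]'
cat >snap.py <<'E'
import sys,pickle
from h import *
s=sense();im=eyes.capture('wrist')[:,:,::-1];cv2.imwrite(f'pics/{sys.argv[1]}.png',im);pickle.dump(s,open(f'pics/{sys.argv[1]}.pkl','wb'))
print(s['time_s'],s['eef_pos'],s['ee_rot'])
E
python3 snap.py rackw
```

```text
time_s: 1.5
eef_pos: [569.2, -245.1, 247.5]
ee_rot: [-0.0, 1.0, 0.001, -0.001]
force: [-0.6, -0.9, 0.1]
grip_width: 1.003
grip_force: 0.0
1.5 [ 569.15341946 -245.14063409  247.485024  ] [-2.67104270e-04  9.99999472e-01  7.36676913e-04 -6.64300646e-04]
```

```bash
python3 -m jog '[[0.004,-0.044,0,0,0,0,0.0854],[0.004,-0.044,0,0,0,0,0.0854],[0.004,-0.044,0,0,0,0,0.0854],[0.004,-0.044,0,0,0,0,0.0854],[0.004,-0.044,0,0,0,0,0.0854]]' >/dev/null; python3 -m jog '[[0.004,-0.044,0,0,0,0,0.0854],[0.004,-0.044,0,0,0,0,0.0854],[0.004,-0.044,0,0,0,0,0.0854],[0.004,-0.044,0,0,0,0,0.0854],[0.004,-0.044,0,0,0,0,0.0854]]' >/dev/null;  python3 -m jog '[[0,0,0,0,0,0,0.0854],[0,0,0,0,0,0,0.0854],[0,0,0,0,0,0,0.0854]]'
python3 snap.py bedw
python3 - <<'E'
from h import *
a=cv2.imread('pics/rackw.png');b=cv2.imread('pics/bedw.png')
cv2.imwrite('pics/both.png',np.hstack([a[40:384,56:456],b[40:384,56:456]]))
E
```

```text
time_s: 2.85
eef_pos: [609.1, 192.3, 248.4]
ee_rot: [0.0, 1.0, -0.001, -0.0]
force: [-0.4, 0.4, -0.2]
grip_width: 1.0
grip_force: 0.0
2.85 [609.14367088 192.30102191 248.44710613] [ 1.90914171e-04  9.99999223e-01 -1.23052314e-03 -5.10613445e-05]
```

View pics/both.png

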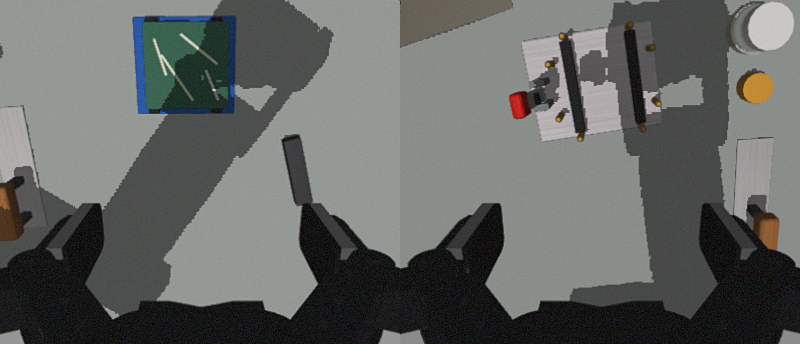

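The left half shows the slab on the rack (corners (145,22), (228,22), (236,110), (140,110)). The right half shows the eight brass pins on the bed, from (563,37) to (643,127), with the red tip at (518,105). Next I'll fit the pins and the slab rectangle.

```bash
python3 - <<'E'
from h import *
import pickle
def ld(n):
    im=cv2.imread(f'pics/{n}.png');return im,cv2.cvtColor(im,cv2.COLOR_BGR2HSV).astype(int),cam('wrist',pickle.load(open(f'pics/{n}.pkl','rb')))
im,h,C=ld('bedw')
P=np.array([[56,36],[30,56],[-30,56],[-56,36],[56,-36],[30,-56],[-30,-56],[-56,-36]],float)
px=np.array([[563,37],[548,64],[559,118],[581,137],[630,25],[651,46],[657,102],[643,127]],float)+[-344,40]
m=((h[...,0]>10)&(h[...,0]<28)&(h[...,1]>70)&(h[...,2]>50))
ref=[]
for p in px:
    x,y=p.astype(int);ys,xs=np.nonzero(m[y-7:y+8,x-7:x+8]);ref.append([x-7+xs.mean(),y-7+ys.mean()] if len(xs) else p);print(len(xs),ref[-1])
def fit(w):
    a=w-w.mean(0);b=P-P.mean(0);th=np.arctan2((b[:,0]*a[:,1]-b[:,1]*a[:,0]).sum(),(a*b).sum())
    Rm=np.array([[np.cos(th),-np.sin(th)],[np.sin(th),np.cos(th)]]);t=w.mean(0)-Rm@P.mean(0);return th,t,np.round(w-(P@Rm.T+t),1)
print(fit(toworld(C,px,44)[:,:2])); print(fit(toworld(C,np.array(ref),40)[:,:2]))
print('red',toworld(C,[[518-344,105+40]],115))
im,h,C=ld('rackw')
H,S,V=h[...,0],h[...,1],h[...,2]
b=np.zeros(H.shape,bool);b[40:165,180:300]=1
print('slab',rect(C,b&(H>60)&(H<95)&(S>80),36)); print('rack',rect(C,b&(H>100)&(H<130)&(S>130),12))
im,h,C=ld('rackw')
E
```

```text
50 [np.float64(218.66), np.float64(76.28)]
50 [np.float64(205.1), np.float64(103.66)]
50 [np.float64(215.42), np.float64(156.6)]
47 [np.float64(236.14893617021278), np.float64(176.68085106382978)]
48 [np.float64(284.8333333333333), np.float64(65.04166666666667)]
47 [np.float64(306.74468085106383), np.float64(86.97872340425532)]
55 [np.float64(312.1636363636364), np.float64(141.70909090909092)]
52 [np.float64(297.7307692307692), np.float64(167.1153846153846)]
(np.float64(0.1592138450314689), array([649.88307065, 188.87067028]), array([[-1.9, -1.8],
       [-0.3, -0.5],
       [ 0.7, -0.6],
       [ 1.4, -0.8],
       [-1.7, -0.2],
       [-0. ,  1.2],
       [ 0.5,  1.9],
       [ 1.4,  0.8]]))
(np.float64(0.15212729823663543), array([649.83367615, 189.26170345]), array([[-1.3, -1. ],
       [-0.5, -1.4],
       [ 1.2, -1.3],
       [ 0.7, -0.4],
       [-1.2,  0.7],
       [-0.5,  0.7],
       [ 0.7,  1.7],
       [ 0.7,  0.9]]))
red [[636.96617885 265.5337405  115.        ]]
slab (array([ 627.6, -228.4]), array([92. , 91.1]), 0.3)
rack (array([ 626. , -175.2]), array([ 16.9, 108.5]), 87.7)
```

```bash
python3 -m jog '[[-0.04,0.04,0,0,0,0,0.0854],[-0.04,0.04,0,0,0,0,0.0854],[-0.04,0.04,0,0,0,0,0.0854],[-0.04,0.04,0,0,0,0,0.0854],[-0.03,0.04,0.03,0,0,0,0.0854]]' >/dev/null; python3 -m jog '[[0,0,0.02,0,0,-0.05,0.0854],[0,0,0,0,0,0,0.0854],[0,0,0,0,0,0,0.0854]]';python3 snap.py lift1
```

```text
time_s: 3.7
eef_pos: [442.2, 18.1, 203.4]
ee_rot: [0.0, 1.0, 0.024, 0.0]
force: [0.4, -0.1, -0.2]
grip_width: 1.0
grip_force: 0.0
3.7 [442.18817708  18.05880687 203.41265135] [6.85315299e-05 9.99717248e-01 2.37749413e-02 4.15020663e-04]
```

View pics/lift1.png

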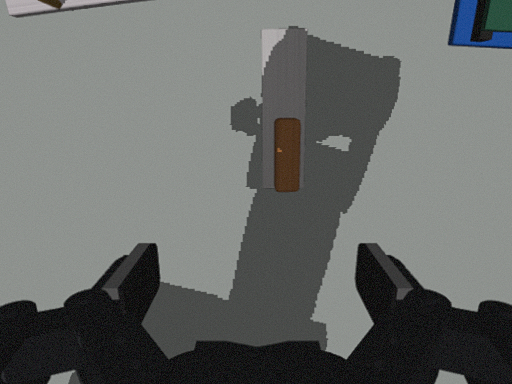

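The handle is at about (287,155), spanning columns 274–300 and rows 118–192. It lies parallel to the image columns, so the yaw of 0.048 is right.

```bash
python3 - <<'E'
from h import *
import pickle
s=pickle.load(open('pics/lift1.pkl','rb'));C=cam('wrist',s)
h=cv2.cvtColor(cv2.imread('pics/lift1.png'),cv2.COLOR_BGR2HSV).astype(int)
m=(h[...,0]<20)&(h[...,1]>110)&(h[...,2]>50);m[:110]=0;m[200:]=0
c=rect(C,m,56);print(c)
print('blade corners',toworld(C,[[262,29],[306,29],[262,188],[304,188]],3))
g=np.r_[c[0],37]-s['eef_pos'];q=s['ee_rot'];print(R.from_quat(np.r_[q[1:],q[0]]).inv().apply(g))
E
```

```text
(array([459.3,  -9.3]), array([69.1, 22.4]), 3.6)
blade corners [[576.08926544  19.32075281   3.        ]
 [578.23588431 -24.42229694   3.        ]
 [412.06022354  10.8645569    3.        ]
 [414.31408552 -36.36152305   3.        ]]
[ 15.65438237  28.11522514 166.43005664]
```

```bash
python3 -m jog '[[0.015,0.028,0.03,0,0,-0.014,0.0854],[0,0,0.045,0,0,0,0.0854],[0,0,0.045,0,0,0,0.0854],[0,0,0.035,0,0,0,0.0854],[0,0,0.0,0,0,0,0.0854]]' >/dev/null; python3 -m jog '[[0,0,0.011,0,0,0,0.0854],[0,0,0,0,0,0,0.06],[0,0,0,0,0,0,0.04],[0,0,0,0,0,0,0.0],[0,0,0,0,0,0,0]]' 100;python3 -m jog '[[0,0,0,0,0,0,0],[0,0,0,0,0,0,0],[0,0,0,0,0,0,0]]'
```

```text
time_s: 4.75
eef_pos: [458.7, -8.8, 37.4]
ee_rot: [0.0, 0.999, 0.032, 0.001]
force: [-0.1, -0.0, -0.1]
grip_width: 0.329
grip_force: 0.0
time_s: 5.05
eef_pos: [458.7, -9.2, 37.6]
ee_rot: [0.001, 0.999, 0.032, 0.001]
force: [-1.8, -2.8, 9.5]
grip_width: 0.214
grip_force: 97.9
```

```bash
python3 -m jog '[[0,0,-0.03,0,0,0,0],[0,0,-0.03,0,0,0.03,0],[0,0,-0.02,0,0,0.028,0],[-0.004,0.035,0,0,0,0,0],[-0.004,0.035,0,0,0,0,0]]'; python3 -m jog '[[-0.004,0.035,0,0,0,0,0],[-0.004,0.035,0,0,0,0,0],[-0.004,0.035,0,0,0,0,0],[-0.008,0.035,0,0,0,0,0],[0,0.008,0.02,0,0,0,0]]'; python3 -m jog '[[0,0,0.022,0,0,0,0],[0,0,0.02,0,0,0,0],[0,0,0,0,0,0,0],[0,0,0,0,0,0,0],[0,0,0,0,0,0,0]]';python3 snap.py pre1
```

```text
time_s: 5.55
eef_pos: [450.6, -79.2, 117.3]
ee_rot: [0.0, 1.0, 0.004, 0.001]
force: [0.2, 0.3, -2.1]
grip_width: 0.207
grip_force: 98.2
time_s: 6.05
eef_pos: [431.8, -230.7, 98.2]
ee_rot: [0.002, 1.0, 0.001, 0.002]
force: [-0.2, 0.1, -3.6]
grip_width: 0.209
grip_force: 98.3
time_s: 6.55
eef_pos: [432.0, -227.1, 55.7]
ee_rot: [0.001, 1.0, 0.003, 0.001]
force: [0.0, -0.0, -2.0]
grip_width: 0.211
grip_force: 98.5
6.55 [ 432.01650224 -227.14138594   55.70521445] [5.93752780e-04 9.99995070e-01 3.00871175e-03 6.75248057e-04]
```

View pics/pre1.png

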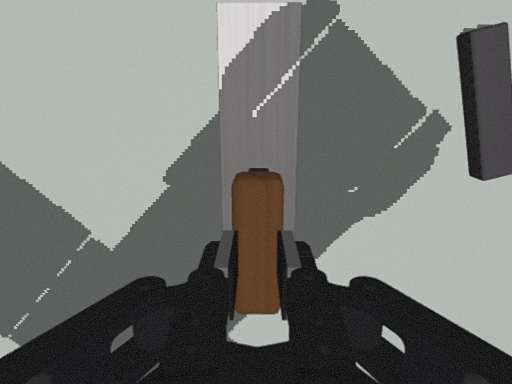

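The blade is straight in the gripper: edges at columns 218 and 301 at row 4, so its middle is at 259.5. The stick is well clear at (485,100). I'll check the tip and refine the rack position.

```bash
python3 - <<'E'
from h import *
import pickle
C=cam('wrist',pickle.load(open('pics/pre1.pkl','rb')))
for z in(19,21,24): print(z,toworld(C,[[218,3],[301,3],[222,220],[297,220]],z)[:,:2].round(1).tolist())
C=cam('wrist',pickle.load(open('pics/rackw.pkl','rb')))
h=cv2.cvtColor(cv2.imread('pics/rackw.png'),cv2.COLOR_BGR2HSV).astype(int);H,S,V=h[...,0],h[...,1],h[...,2]
b=np.zeros(H.shape,bool);b[40:165,180:300]=1
m=b&(H>60)&(H<130)&(S>80)
for r in(70,100,130):
    x=np.nonzero(m[r])[0];g=np.nonzero(m[r]&(H[r]<96))[0]
    print(r,toworld(C,[[x[0]-.5,r],[x[-1]+.5,r]],12)[:,1],toworld(C,[[g[0]-.5,r],[g[-1]+.5,r]],36)[:,1])
E
```

```text
19 [[549.6, -205.8], [549.9, -250.1], [426.2, -205.3], [426.5, -252.6]]
21 [[549.1, -206.1], [549.4, -249.9], [427.0, -205.5], [427.2, -252.4]]
24 [[548.4, -206.4], [548.7, -249.5], [428.1, -205.8], [428.4, -252.0]]
70 [-167.8486963  -283.69063692] [-183.14172284 -273.97473271]
100 [-168.43099533 -283.47864278] [-182.84861263 -272.52590677]
130 [-169.0166685  -284.44611315] [-183.6298633  -274.33456947]
```

```bash
python3 - <<'E'
from h import *
import pickle
from scipy.optimize import least_squares
s=pickle.load(open('pics/pre1.pkl','rb'));C=cam('wrist',s)
im=cv2.imread('pics/pre1.png').astype(float);g=cv2.GaussianBlur(im,(3,3),0)
# colour edges: report gradient maxima near expected columns
L=[];Rr=[]
for r in range(8,165,4):
    gr=np.abs(np.diff(g[r],axis=0)).sum(1)
    def pk(a,b):
        k=a+np.argmax(gr[a:b]);w=gr[k-2:k+3];return (np.arange(k-2,k+3)*w).sum()/w.sum()+.5,gr[k]
    l=pk(212,228);q=pk(290,308);L.append([l[0],r,l[1]]);Rr.append([q[0],r,q[1]])
L=np.array(L);Rr=np.array(Rr)
def line(A):
    p=np.polyfit(A[:,1],A[:,0],1)
    for _ in range(4):
        e=A[:,0]-np.polyval(p,A[:,1]);k=abs(e)<max(.8,np.median(abs(e))*1.5);p=np.polyfit(A[k,1],A[k,0],1)
    print(p,k.sum(),len(k));return p
l,q=line(L),line(Rr)
rows=np.array([5,60,110,160.])
for z in(14,18,21,24): 
    a=toworld(C,np.c_[np.polyval(l,rows),rows],z);b=toworld(C,np.c_[np.polyval(q,rows),rows],z);print(z,a[:,0].round(0),(a[:,1]-b[:,1]).round(2),((a+b)/2)[:,1].round(1))
for r in range(0,8): print(r,g[r,235:290].mean().round(1),end=' ')
E
```

```text
[2.32974377e-02 2.16756560e+02] 29 40
[-3.08768631e-02  3.00986566e+02] 33 40
14 [550. 521. 494. 464.] [45.99 46.11 46.27 46.48] [-227.7 -227.8 -227.9 -227.9]
18 [549. 521. 494. 464.] [45.08 45.19 45.35 45.56] [-227.7 -227.7 -227.8 -227.9]
21 [548. 521. 494. 465.] [44.39 44.51 44.66 44.87] [-227.6 -227.7 -227.8 -227.9]
24 [547. 520. 494. 466.] [43.71 43.82 43.97 44.17] [-227.6 -227.7 -227.8 -227.9]
0 181.1 1 182.0 2 189.2 3 201.6 4 208.2 5 205.2 6 198.3 7 194.1
```

The width taper suggests the tip droops slightly. A light touch on the bench, which is free here, will settle it.

```bash
python3 -m jog '[[0,0,0.007,0,0,0,0],[0,0,0.005,0,0,0,0],[0,0,0,0,0,0,0],[0,0,0,0,0,0,0]]'|grep -E 'pos|force: \['
for i in 1; do python3 -m jog '[[0,0,0.002,0,0,0,0],[0,0,0,0,0,0,0]]'|grep -E 'pos|force: \['; python3 -m jog '[[0,0,0.0015,0,0,0,0],[0,0,0,0,0,0,0]]'|grep -E 'pos|force: \['; python3 -m jog '[[0,0,0.0015,0,0,0,0],[0,0,0,0,0,0,0]]'|grep -E 'pos|force: \['; done; python3 -c "
from rig import sense;s=sense();print(s['force'],s['wrist_torque'],s['time_s'])"
```

```text
eef_pos: [431.5, -226.8, 42.5]
force: [0.6, -0.7, -1.6]
eef_pos: [431.5, -226.8, 40.5]
force: [-1.4, -0.8, -2.1]
eef_pos: [431.5, -226.8, 39.0]
force: [-0.3, -0.6, -1.7]
eef_pos: [431.6, -227.1, 37.9]
force: [-1.3, -0.3, 1.3]
[-1.25184416 -0.2631602   1.33496763] [-0.1097427   0.2509212   0.01614252] 7.6
```

Contact comes at TCP z ≈ 38, so the lifter is level and its underside z = TCP z − 37.7. Now I'll insert it.

```bash
python3 -m jog '[[0,-0.001,-0.009,0,0,0,0],[0,0,-0.008,0,0,0,0],[0.01,0,0,0,0,0,0],[0.01,0,0,0,0,0,0],[0.005,0,0,0,0,0,0]]'|grep -E 'pos|force: \['
python3 -m jog '[[0.014,0,0,0,0,0,0],[0.015,0,0,0,0,0,0],[0.01,0,0,0,0,0,0],[0,0,0,0,0,0,0]]'|grep -E 'pos|force: \['; python3 snap.py ins1
```

```text
eef_pos: [457.7, -225.6, 54.5]
force: [-0.0, 0.4, -1.6]
eef_pos: [496.3, -225.3, 54.2]
force: [0.1, 0.2, -1.6]
8.5 [ 496.32142161 -225.25256588   54.19011037] [-5.25560030e-05  9.99994254e-01  3.38926585e-03 -3.79833398e-05]
```

View pics/ins1.png

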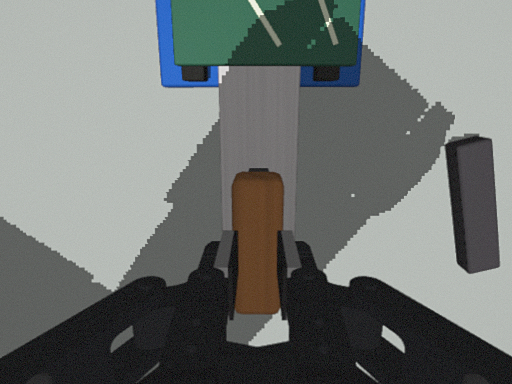

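The blade (columns 219–300) is centred between the strips (inner ends at 208 and 313), tip under the slab. The slab's rear edge is at row 66.

```bash
python3 - <<'E'
from h import *
import pickle
C=cam('wrist',pickle.load(open('pics/ins1.pkl','rb')))
print(toworld(C,[[174,65.5],[359,65.5]],28),toworld(C,[[174,63],[359,63]],36)[:,:2])
E
python3 -m jog '[[0.012,0,0,0,0,0,0],[0.012,0,0,0,0,0,0],[0.012,0,0,0,0,0,0],[0.007,0,0,0,0,0,0],[0,0,0,0,0,0,0]]'|grep -E 'pos|force: \['
```

```text
[[ 581.3253135  -181.04056578   28.        ]
 [ 582.02947501 -278.7065489    28.        ]] [[ 581.88102816 -183.00492222]
 [ 582.55405951 -276.297412  ]]
eef_pos: [538.6, -225.2, 54.4]
force: [-0.2, 0.4, -2.8]
```

```bash
python3 -m jog '[[0.007,0,0.0,0,0,0,0],[0,0,-0.005,0,0,0,0],[0,0,-0.002,0,0,0,0],[0,0,0,0,0,0,0],[0,0,0,0,0,0,0]]'|grep -E 'pos|force: \['
python3 -m jog '[[0,0,-0.001,0,0,0,0],[0,0,-0.001,0,0,0,0],[0,0,-0.001,0,0,0,0],[0,0,-0.001,0,0,0,0],[0,0,-0.001,0,0,0,0]]' 110|grep -E 'pos|force: \['
python3 -m jog '[[0,0,-0.002,0,0,0,0],[0,0,-0.003,0,0,0,0],[0,0,-0.004,0,0,0,0],[0,0,-0.005,0,0,0,0],[0,0,-0.005,0,0,0,0]]'|grep -E 'pos|force: \['
python3 -m jog '[[0,0,-0.006,0,0,0,0],[0,0,-0.006,0,0,0,0],[0,0,-0.006,0,0,0,0],[0,0,-0.003,0,0,0,0],[0,0,0,0,0,0,0]]'|grep -E 'pos|force: \['; python3 snap.py up1
```

```text
eef_pos: [545.3, -225.2, 61.7]
force: [-0.1, 0.2, -1.5]
eef_pos: [545.5, -225.1, 66.6]
force: [0.5, -0.0, -2.8]
eef_pos: [545.5, -225.2, 86.1]
force: [-0.6, -0.6, -3.8]
eef_pos: [545.7, -225.3, 107.1]
force: [0.4, 0.6, -3.3]
11.05 [ 545.65878056 -225.28313933  107.12301244] [2.28848986e-04 9.99995665e-01 2.91560759e-03 3.42363918e-04]
```

View pics/up1.png

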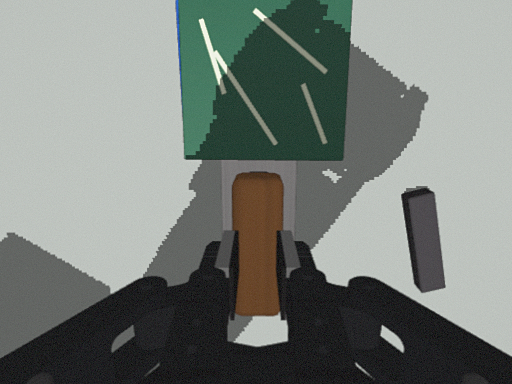

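The slab rides square on the blade, its rear edge at row 159 from column 185 to 344. Now the slab's offset relative to the tool.

```bash
python3 - <<'E'
from h import *
import pickle
s=pickle.load(open('pics/up1.pkl','rb'));C=cam('wrist',s)
h=cv2.cvtColor(cv2.imread('pics/up1.png'),cv2.COLOR_BGR2HSV).astype(int)
m=(h[...,0]>60)&(h[...,0]<95)&(h[...,1]>80);
for r in(5,50,100,145):
    x=np.nonzero(m[r])[0];p=toworld(C,[[x[0]-.5,r],[x[-1]+.5,r]],s['eef_pos'][2]-26.7);print(r,x[0],x[-1],(p-s['eef_pos'])[:,:2].round(1).tolist(),p[:,1].mean().round(2))
for c in(200,240,300,335):
    y=np.nonzero(m[:,c])[0].max();print(c,y,[(toworld(C,[[c,y+.5]],s['eef_pos'][2]-d)-s['eef_pos'])[0,:2].round(1) for d in(26.7,34.7)])
E
```

```text
5 179 350 [[114.2, 40.3], [114.7, -47.0]] -228.62
50 180 348 [[92.8, 40.9], [93.3, -47.6]] -228.61
100 182 345 [[67.4, 41.2], [68.0, -47.9]] -228.62
145 184 342 [[42.9, 41.4], [43.5, -48.1]] -228.61
200 369 [array([-113.1,   38.8]), array([-120.9,   40.4])]
240 374 [array([-117.2,   11. ]), array([-125.2,   11.5])]
300 356 [array([-101.6,  -30.2]), array([-108.9,  -31.5])]
335 300 [array([-57.2, -51. ]), array([-62.7, -53.2])]
```

```bash
python3 -m jog '[[0,-0.004,-0.004,0,0,0,0],[0,-0.010,-0.006,0,0,0,0],[0,-0.017,-0.006,0,0,0,0],[0,-0.024,-0.006,0,0,0,0],[0.003,-0.030,-0.002,0,0,0,0]]' |grep -E 'pos|force: \['
python3 -m jog '[[0.003,-0.03,0,0,0,0,0],[0.003,-0.03,0,0,0,0,0],[0.003,-0.03,0,0,0,0,0],[0.003,-0.03,0,0,0,0,0],[0.003,-0.03,0,0,0,0,0]]' |grep -E 'pos|force: \['
python3 -m jog '[[0.003,-0.03,0,0,0,0,0],[0.003,-0.029,0,0,0,0,0],[0.003,-0.028,0,0,0,-0.01,0],[0.002,-0.028,0,0,0,-0.03,0],[0.002,-0.022,0,0,0,-0.04,0]]' |grep -E 'pos|force: \['
python3 -m jog '[[0.001,-0.016,0,0,0,-0.04,0],[0,-0.009,0,0,0,-0.025,0],[0,-0.004,0,0,0,-0.01,0],[0,0,0,0,0,0,0],[0,0,0,0,0,0,0]]' |grep -E 'pos|rot|force: \['
python3 snap.py bed1
```

```text
eef_pos: [548.0, -138.6, 131.8]
force: [0.9, 0.9, -4.0]
eef_pos: [561.7, 12.6, 131.2]
force: [-0.1, -0.0, -2.6]
eef_pos: [572.3, 150.0, 131.1]
force: [-0.3, -0.4, -3.9]
eef_pos: [571.1, 175.3, 130.6]
ee_rot: [0.0, 0.997, 0.08, -0.0]
force: [-0.2, 0.2, -3.6]
13.1 [571.1161367  175.29973961 130.64226733] [ 9.25025430e-05  9.96818000e-01  7.97111404e-02 -3.13627588e-05]
```

View pics/bed1.png

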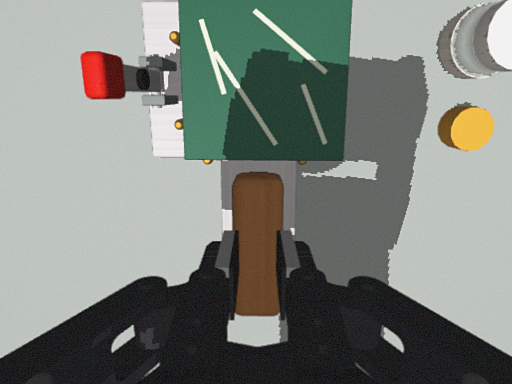

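The slab hasn't shifted: rear edge still at row 159, columns 185–344. The pins show at (174,37), (180,125), (207,160) and (302,160).

```bash
python3 - <<'E'
from h import *
import pickle
from scipy.optimize import least_squares
s=pickle.load(open('pics/bed1.pkl','rb'));C=cam('wrist',s)
h=cv2.cvtColor(cv2.imread('pics/bed1.png'),cv2.COLOR_BGR2HSV).astype(int)
m=((h[...,0]>10)&(h[...,0]<28)&(h[...,1]>70)&(h[...,2]>50))
for x,y in((174,37),(180,125),(207,160),(302,160)):
    ys,xs=np.nonzero(m[y-8:y+9,x-8:x+9]);print(len(xs),x-8+xs.min(),x-8+xs.max(),y-8+ys.min(),y-8+ys.max(),x-8+xs.mean(),y-8+ys.mean())
px=np.array([[174,36.5],[180,124.5],[207.5,158],[302,158]])
P=np.array([[30,56],[-30,56],[-56,36],[-56,-36]],float)
q=s['ee_rot'];Rm=R.from_quat(np.r_[q[1:],q[0]])
for z in(44,38):
    w=toworld(C,px,z)[:,:2]
    def f(v):
        c,n=np.cos(v[2]),np.sin(v[2]);e=w-(P@np.array([[c,n],[-n,c]])*v[3]+v[:2]);e[2:,0]*=.3;return e.ravel()
    r=least_squares(f,[650,189,.155,1]);print(z,r.x.round(3),r.fun.round(1))
z=s['eef_pos'][2]-26.7
print('slab',toworld(C,[[184.5,159.5],[344,159.5]],z)[:,:2])
E
```

```text
104 170 179 32 45 174.76923076923077 37.66346153846154
64 175 182 119 128 178.640625 124.0
30 203 212 160 163 207.3 161.23333333333332
29 297 306 160 164 301.48275862068965 162.06896551724137
44 [6.49210e+02 1.89297e+02 1.61000e-01 9.83000e-01] [ 0.2  0.1 -0.3 -0.4  0.1  0.3  0.1  0.1]
38 [6.49424e+02 1.89375e+02 1.61000e-01 1.00700e+00] [ 0.2  0.1 -0.3 -0.4  0.1  0.3  0.1  0.1]
slab [[598.98185237 221.29897751]
 [613.43017733 131.62854539]]
```

```bash
python3 -m jog '[[0,-0.001,0.003,0,0,0,0],[-0.001,-0.003,0.008,0,0,0,0],[-0.0005,-0.0015,0.011,0,0,0,0],[0,0,0.011,0,0,0,0],[0,0,0.008,0,0,0,0]]' |grep -E 'pos|force: \['
python3 -m jog '[[0,0,0.003,0,0,0,0],[0,0,0,0,0,0,0],[0,0,0,0,0,0,0]]' |grep -E 'pos|rot|force: \['
python3 snap.py bed2
```

```text
eef_pos: [568.1, 181.1, 87.9]
force: [-0.6, 0.1, -3.5]
eef_pos: [569.0, 181.2, 87.0]
ee_rot: [-0.0, 0.997, 0.08, 0.0]
force: [0.0, 0.0, -3.9]
13.95 [568.9852703  181.19360669  86.96246102] [-1.33766334e-05  9.96771328e-01  8.02918295e-02  3.75023946e-04]
```

View pics/bed2.png

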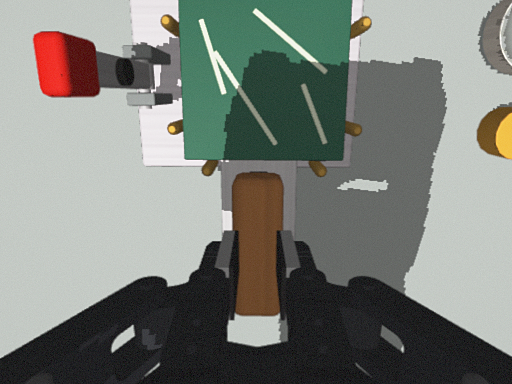

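The pin tops are at (166,20), (173,129), (208,170), (366,21), (356,129) and (320,171). The slab sits evenly between them.

```bash
python3 - <<'E'
from h import *
import pickle
from scipy.optimize import least_squares
s=pickle.load(open('pics/bed2.pkl','rb'));C=cam('wrist',s)
px=np.array([[166,19.5],[173,128.5],[207.5,170],[366,21],[356,129],[320,171]])
P=np.array([[30,56],[-30,56],[-56,36],[30,-56],[-30,-56],[-56,-36]],float)
w=toworld(C,px,44)[:,:2]
def f(v):
    c,n=np.cos(v[2]),np.sin(v[2]);return (w-(P@np.array([[c,n],[-n,c]])*v[3]+v[:2])).ravel()
r=least_squares(f,[650,189,.155,1]);b=r.x;print(b.round(3),r.fun.round(1))
z=s['eef_pos'][2]-26.7
e=toworld(C,[[184.5,159.5],[344,159.5]],z)[:,:2];d=e[0]-e[1];L=np.hypot(*d);y=d/L;x=np.array([y[1],-y[0]])
c=e.mean(0)+46*x*L/92;yaw=np.arctan2(x[1],x[0]);print(L,c,yaw)
t=2*np.arctan2(s['ee_rot'][2],s['ee_rot'][1]);D=b[:2]-c
print('tool shift x,y',D@[np.cos(t),np.sin(t)],D@[np.sin(t),-np.cos(t)],'yaw',b[2]-yaw)
E
```

```text
[6.49260e+02 1.89128e+02 1.54000e-01 9.92000e-01] [ 0.3  0.1 -0.3 -0.3 -0.  -0.4  0.4 -0.3  0.1  0.3 -0.4  0.7]
90.84017399484101 [648.92304054 189.68398909] 0.16094632133855008
tool shift x,y 0.24316112410903087 0.6024940634464926 yaw -0.006820144619758495
```

```bash
python3 -m jog '[[0,0.0005,0.002,0,0,0.006,0],[0,0,0.005,0,0,0,0],[0,0,0.006,0,0,0,0],[0,0,0.004,0,0,0,0],[0,0,0.002,0,0,0,0]]' |grep -E 'pos|force: \['
python3 -m jog '[[0,0,0.001,0,0,0,0],[0,0,0.001,0,0,0,0],[0,0,0.001,0,0,0,0],[0,0,0.001,0,0,0,0],[0,0,0.001,0,0,0,0]]' |grep -E 'pos|rot|force: \['
python3 -m jog '[[0,0,0.001,0,0,0,0],[0,0,0.001,0,0,0,0],[0,0,0.001,0,0,0,0],[0,0,0.001,0,0,0,0],[0,0,0.001,0,0,0,0]]' |grep -E 'pos|rot|force: \['
python3 -m jog '[[0,0,0.001,0,0,0,0],[0,0,0.001,0,0,0,0],[0,0,0,0,0,0,0],[0,0,0,0,0,0,0]]' |grep -E 'pos|rot|force: \['
python3 snap.py bed3
```

```text
eef_pos: [568.6, 180.6, 66.9]
force: [-0.3, -0.7, -2.7]
eef_pos: [569.0, 180.7, 62.8]
ee_rot: [-0.0, 0.997, 0.077, 0.0]
force: [0.5, 0.0, -1.9]
eef_pos: [568.8, 180.7, 57.5]
ee_rot: [-0.0, 0.997, 0.077, 0.0]
force: [-0.0, 0.8, -2.5]
eef_pos: [568.8, 180.7, 55.6]
ee_rot: [-0.0, 0.997, 0.077, 0.0]
force: [0.1, 0.5, -2.2]
15.9 [568.78979285 180.71658676  55.60776802] [-8.35849887e-07  9.97003461e-01  7.73569572e-02  6.92999972e-06]
```

View pics/bed3.png

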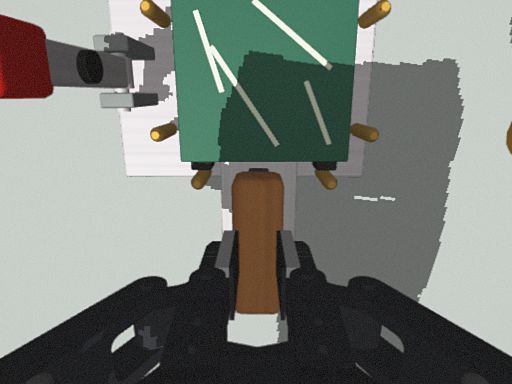

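The slab lies on the strips between the pins, edges at columns 180–348, with clear gaps to the pins at (164,133) and (364,133). The force has dropped to the lifter's weight alone. Now I'll draw the blade out.

```bash
python3 -m jog '[[-0.003,0,0,0,0,0,0],[-0.006,0,0,0,0,0,0],[-0.008,0,0,0,0,0,0],[-0.01,0,0,0,0,0,0],[-0.012,0,0,0,0,0,0]]' |grep -E 'pos|force: \['
python3 -m jog '[[-0.013,0,0,0,0,0,0],[-0.013,0,0,0,0,0,0],[-0.013,0,0,0,0,0,0],[-0.013,0,0,0,0,0,0],[-0.013,0,0,0,0,0,0]]' |grep -E 'pos|force: \['
python3 -m jog '[[-0.015,0,0,0,0,0,0],[-0.015,0,0,0,0,0,0],[-0.011,0,0,0,0,0,0],[0,0,0.008,0,0,0,0],[0,0,0.005,0,0,0,0]]' |grep -E 'pos|force: \['
python3 -m jog '[[0,0,0.003,0,0,0,0],[0,0,0.0015,0,0,0,0],[0,0,0,0,0,0,0]]' |grep -E 'pos|rot|force: \['
python3 snap.py out1; python3 - <<'E'
from h import *
import pickle
s=pickle.load(open('pics/out1.pkl','rb'));C=cam('top');im=eyes.capture('top')[:,:,::-1];cv2.imwrite('pics/top1.png',im)
h=cv2.cvtColor(im.copy(),cv2.COLOR_BGR2HSV).astype(int)
m=(h[...,0]>60)&(h[...,0]<95)&(h[...,1]>90);b=np.zeros(m.shape,bool);b[120:210,110:200]=1
print(rect(C,m&b,36),(m&b).sum())
# red tip seen
m=((h[...,0]<6)|(h[...,0]>174))&(h[...,1]>150);m&=b|(np.arange(512)<200)[None]&b
ys,xs=np.nonzero(((h[...,0]<6)|(h[...,0]>174))&(h[...,1]>150)&(h[...,2]>80));print('red px',xs.mean(),ys.mean(),len(xs),toworld(C,[[xs.mean(),ys.mean()]],115))
E
```

```text
eef_pos: [529.4, 174.6, 55.6]
force: [0.5, 0.0, -2.0]
eef_pos: [464.9, 164.5, 55.7]
force: [0.1, -0.3, -1.3]
eef_pos: [425.5, 158.3, 42.1]
force: [0.2, -0.4, -1.5]
eef_pos: [425.8, 158.3, 38.0]
ee_rot: [0.0, 0.997, 0.077, -0.0]
force: [-1.2, -0.7, -1.0]
17.75 [425.8044511  158.27792355  38.00975328] [ 4.54235986e-05  9.97008537e-01  7.72914904e-02 -2.54920593e-05]
(array([647.6, 188.9]), array([94.4, 91. ]), 8.8) 1095
red px 114.1891891891892 167.3783783783784 37 [[636.90105226 267.33891584 115.        ]]
```

```bash
python3 -m jog '[[0,0,0.0003,0,0,0,0.03],[0,0,0,0,0,0,0.06],[0,0,0,0,0,0,0.0854],[0,0,0,0,0,0,0.0854],[0,0,0,0,0,0,0.0854]]'
python3 -m jog '[[0,0,-0.01,0,0,0,0.0854],[0,0,-0.02,0,0,0,0.0854],[0,0,-0.03,0,0,0,0.0854],[0,0,-0.035,0,0,0,0.0854],[0,0,-0.032,0,0,0,0.05]]'|grep -E 'pos|force: \['
python3 -m jog '[[0.02,-0.01,0,0,0,0,0],[0.04,-0.02,0,0,0,0,0],[0.04,-0.022,0,0,0,0,0],[0.04,-0.022,0,0,0,0,0],[0.04,-0.022,0,0,0,0,0]]'|grep -E 'pos|force: \['
python3 -m jog '[[0.03,-0.016,0,0,0,0,0],[0.016,-0.009,0,0,0,0,0],[0,0,0,0,0,0,0],[0,0,0,0,0,0,0]]'; python3 snap.py lev1
python3 - <<'E'
from h import *
C=cam('top');im=eyes.capture('top')[:,:,::-1].copy();h=cv2.cvtColor(im,cv2.COLOR_BGR2HSV).astype(int)
b=np.zeros(h.shape[:2],bool);b[170:330,90:230]=1
print('handle',rect(C,b&(h[...,1]>90)&(h[...,0]<20)&(h[...,2]>50),56))
E
```

```text
time_s: 18.35
eef_pos: [425.6, 158.3, 37.9]
ee_rot: [0.0, 0.997, 0.077, 0.0]
force: [0.5, 0.6, -1.6]
grip_width: 0.996
grip_force: 0.0
eef_pos: [425.4, 158.3, 167.1]
force: [-0.4, 0.1, 0.3]
eef_pos: [589.7, 282.2, 165.7]
force: [0.3, -0.3, 0.4]
time_s: 19.75
eef_pos: [629.8, 312.7, 164.9]
ee_rot: [0.0, 0.997, 0.077, -0.0]
force: [-1.1, 0.3, 0.2]
grip_width: -0.002
grip_force: 0.0
19.75 [629.84242948 312.65858032 164.92599767] [ 8.57804014e-05  9.96998069e-01  7.74260941e-02 -2.08985573e-04]
handle (array([424. , 156.3]), array([67.5, 22.1]), 8.7)
```

```bash
python3 -m jog '[[0,0,0.02,0,0,0,0],[0,0,0.02,0,0,0,0],[0,0,0.004,0,0,0,0],[0,0.008,0,0,0,0,0],[0,0.008,0,0,0,0,0]]'|grep -E 'pos|force: \['
python3 -m jog '[[0,0.008,0,0,0,0,0],[0,0.008,0,0,0,0,0],[0,0.0085,0,0,0,0,0],[0,0.012,0.0015,0,0,0,0],[0,0.0115,0.003,0,0,0,0]]'|grep -E 'pos|force: \['
python3 -m jog '[[0,0.0088,0.004,0,0,0,0],[0,0.0079,0.0055,0,0,0,0],[0,0.007,0.0065,0,0,0,0],[0,0.0061,0.0076,0,0,0,0]]'|grep -E 'pos|force: \['
python3 -m jog '[[0,0.0048,0.0083,0,0,0,0],[0,0.0035,0.009,0,0,0,0],[0,0.0018,0.0065,0,0,0,0],[0,0.0008,0.004,0,0,0,0]]'|grep -E 'pos|force: \['
python3 -m jog '[[0,0,0.0025,0,0,0,0],[0,0,0.0008,0,0,0,0],[0,0,0,0,0,0,0]]'|grep -E 'pos|force: \['
```

```text
eef_pos: [633.1, 296.3, 122.3]
force: [0.4, 0.6, -0.5]
eef_pos: [640.3, 248.4, 116.4]
force: [-0.2, 0.1, 0.2]
eef_pos: [644.6, 219.6, 92.0]
force: [0.4, -0.3, -0.0]
eef_pos: [646.1, 209.2, 64.0]
force: [-0.4, -0.3, -0.2]
eef_pos: [646.4, 209.5, 61.8]
force: [-0.3, -0.3, -0.4]
```

```bash
python3 snap.py lev2; python3 - <<'E'
from h import *
import pickle
s=pickle.load(open('pics/lev2.pkl','rb'))
for n in('wrist','scene','top'):
    im=cv2.imread('pics/lev2.png') if n=='wrist' else eyes.capture(n)[:,:,::-1].copy()
    h=cv2.cvtColor(im,cv2.COLOR_BGR2HSV).astype(int);C=cam(n,s)
    m=((h[...,0]<5)|(h[...,0]>174))&(h[...,1]>150)&(h[...,2]>50)
    ys,xs=np.nonzero(m);print(n,len(xs), (xs.min(),xs.max(),ys.min(),ys.max()) if len(xs) else '', np.median(xs),np.median(ys))
    print(' shut tip expect',topx(C,[[649.3,189.1,52]]),'grip tip',topx(C,[s['eef_pos']+[0,0,-11]]))
    u=638.6,258.3
    for th in(0,.3,.6,1,1.7): print(th,topx(C,[[u[0]+70*np.cos(th)*.153,u[1]-70*np.cos(th)*.988,46+70*np.sin(th)]]).round(0))
E
```

```text
21.95 [646.36688329 209.48258218  61.75790131] [-1.92061233e-05  9.96998974e-01  7.74145826e-02  1.67297304e-04]
wrist 2478 (np.int64(75), np.int64(134), np.int64(256), np.int64(321)) 104.0 286.0
 shut tip expect [[293.98659341 228.31215679]] grip tip [[256.47355196 227.0293964 ]]
0 [[293. 224.]]
0.3 [[291. 239.]]
0.6 [[275. 257.]]
1 [[227. 280.]]
1.7 [[ 97. 294.]]
scene 114 (np.int64(329), np.int64(340), np.int64(258), np.int64(272)) 334.0 265.0
 shut tip expect [[299.95622772 264.70245297]] grip tip [[307.63294834 271.16719859]]
0 [[300. 267.]]
0.3 [[302. 261.]]
0.6 [[306. 256.]]
1 [[315. 255.]]
1.7 [[336. 266.]]
top 0  nan nan
 shut tip expect [[153.77336653 164.88330725]] grip tip [[145.86653165 166.28861159]]
0 [[154. 165.]]
0.3 [[151. 164.]]
0.6 [[145. 164.]]
1 [[135. 164.]]
1.7 [[114. 167.]]
  return _methods._mean(a, axis=axis, dtype=dtype,
  ret = ret.dtype.type(ret / rcount)
```

```bash
python3 - <<'E'
from h import *
import pickle
def red(im):
    h=cv2.cvtColor(im,cv2.COLOR_BGR2HSV).astype(int)
    m=((h[...,0]<5)|(h[...,0]>174))&(h[...,1]>150)&(h[...,2]>50)
    n,l,st,ce=cv2.connectedComponentsWithStats(m.astype(np.uint8));return [(st[i].tolist(),ce[i].round(1).tolist()) for i in range(1,n) if st[i][4]>15]
for n in('scene0','top0','top1','bedw','bed3','lev1','lev2'): print(n,red(cv2.imread(f'pics/{n}.png')))
sc=eyes.capture('scene')[:,:,::-1].copy();cv2.imwrite('pics/sc2.png',sc);print('scene now',red(sc))
b=np.array([649.3,189.1,0]);y=.154;Rz=R.from_euler('z',y)
for n in('lev1','lev2','bedw','bed3'):
    s=pickle.load(open(f'pics/{n}.pkl','rb'));C=cam('wrist',s)
    for th in(1.5,1.6,1.7,1.8,1.9):
        u=np.array([0,-np.cos(th),np.sin(th)]);nn=np.array([0,np.sin(th),np.cos(th)])
        P=[np.array([0,70,46])+r*u+t*nn+[x,0,0] for r in(58,82) for t in(-6,6) for x in(-11,11)]
        p=topx(C,Rz.apply(P)+b);print(n,th,p.min(0).round(0),p.max(0).round(0),end=';')
    print()
E
```

```text
scene0 [([328, 258, 13, 15, 116], [334.5, 264.8])]
top0 [([112, 163, 7, 10, 45], [114.7, 167.7])]
top1 [([112, 163, 7, 10, 45], [114.7, 167.7])]
bedw [([165, 132, 21, 27, 418], [175.0, 144.7])]
bed3 [([0, 15, 53, 83, 3416], [22.5, 60.4])]
lev1 [([321, 186, 23, 39, 749], [331.5, 205.3])]
lev2 [([75, 256, 60, 66, 2478], [104.1, 286.0])]
scene now [([329, 258, 12, 15, 113], [334.5, 265.0])]
lev1 1.5 [332. 184.] [364. 227.];lev1 1.6 [324. 184.] [351. 227.];lev1 1.7 [315. 184.] [338. 227.];lev1 1.8 [304. 183.] [326. 227.];lev1 1.9 [292. 182.] [317. 226.];
lev2 1.5 [101. 253.] [160. 344.];lev2 1.6 [ 77. 253.] [146. 344.];lev2 1.7 [ 54. 252.] [131. 344.];lev2 1.8 [ 34. 250.] [118. 342.];lev2 1.9 [ 17. 247.] [105. 338.];
bedw 1.5 [175. 128.] [198. 158.];bedw 1.6 [166. 129.] [192. 159.];bedw 1.7 [157. 130.] [185. 161.];bedw 1.8 [149. 131.] [179. 162.];bedw 1.9 [141. 132.] [174. 162.];
bed3 1.5 [-20.   2.] [85. 97.];bed3 1.6 [-52.   2.] [66. 97.];bed3 1.7 [-79.   3.] [48. 98.];bed3 1.8 [-102.    5.] [32. 98.];bed3 1.9 [-119.    7.] [17. 98.];
```

```bash
cat >red.py <<'E'
from h import *
for n in('scene','top'):
    h=cv2.cvtColor(eyes.capture(n)[:,:,::-1].copy(),cv2.COLOR_BGR2HSV).astype(int)
    ys,xs=np.nonzero(((h[...,0]<5)|(h[...,0]>174))&(h[...,1]>150)&(h[...,2]>50));print(n,len(xs),xs.mean().round(1) if len(xs) else '',ys.mean().round(1) if len(xs) else '')
s=sense();d=s['eef_pos']-[649.3,189.1,0];print('bed',R.from_euler('z',-.154).apply(d).round(1),s['force'].round(1),s['time_s'])
E
python3 -m jog '[[0,0,-0.03,0,0,0,0],[0,0,-0.04,0,0,0,0],[0,0,-0.035,0,0,0,0],[0,-0.02,0,0,0,0,0],[0,-0.035,0,0,0,0,0]]'|grep -E 'pos'
python3 -m jog '[[0,-0.035,0,0,0,0,0],[0,-0.01,0,0,0,0,0],[0,-0.004,0,0,0,0,0],[0,0,0,0,0,0,0]]'|grep -E 'pos'
python3 red.py
python3 -m jog '[[0,0,0.025,0,0,0,0],[0,0,0.025,0,0,0,0],[0,0.005,0.004,0,0,0,0],[0,0.005,0,0,0,0,0],[0,0,0,0,0,0,0]]'|grep -E 'pos'
python3 red.py
python3 -m jog '[[0,0.005,0,0,0,0,0],[0,0.005,0,0,0,0,0]]'|grep -E 'pos'; python3 red.py
python3 -m jog '[[0,0.005,0,0,0,0,0],[0,0.005,0,0,0,0,0]]'|grep -E 'pos'; python3 red.py
python3 -m jog '[[0,0.005,0,0,0,0,0],[0,0.005,0,0,0,0,0]]'|grep -E 'pos'; python3 red.py
```

```text
eef_pos: [638.6, 262.9, 167.8]
eef_pos: [630.3, 311.8, 166.2]
scene 125 334.5 264.8
top 43 114.7 167.6
bed [  0.3 123.3 166.5] [0.1 0.1 0.3] 23.15
eef_pos: [632.9, 301.0, 114.3]
scene 119 334.4 265.0
top 43 114.5 167.4
bed [  0.8 114.  114.3] [-0.4 -0.6 -0.5] 23.75
eef_pos: [633.5, 292.1, 113.1]
scene 119 334.5 265.0
top 34 114.7 168.2
bed [  0.2 103.6 112.8] [ 0.4  0.6 -0.4] 24.05
eef_pos: [634.9, 282.1, 112.6]
scene 92 333.3 266.0
top 26 115.2 169.1
bed [  0.2  93.6 112.6] [-0.   0.1  0.4] 24.35
eef_pos: [636.4, 272.2, 112.5]
scene 72 332.9 267.3
top 17 115.7 169.9
bed [  0.2  83.6 112.6] [ 0.6  0.2 -0.3] 24.65
```

```bash
cat >redw.py <<'E'
from h import *
s=sense();h=cv2.cvtColor(eyes.capture('wrist')[:,:,::-1].copy(),cv2.COLOR_BGR2HSV).astype(int);C=cam('wrist',s)
ys,xs=np.nonzero(((h[...,0]<5)|(h[...,0]>174))&(h[...,1]>150)&(h[...,2]>40))
print('red',len(xs),(xs.min(),xs.max(),ys.min(),ys.max()) if len(xs) else '')
d=s['eef_pos']-[649.3,189.1,0];print('bed',R.from_euler('z',-.154).apply(d).round(1),s['force'].round(1),s['time_s'])
for th in(.3,.6,.9,1.2,1.4,1.5,1.65):
    u=np.array([0,-np.cos(th),np.sin(th)]);nn=np.array([0,np.sin(th),np.cos(th)])
    P=[np.array([0,70,46])+r*u+t*nn+[x,0,0] for r in(58,82) for t in(-6,6) for x in(-11,11)]
    p=topx(C,R.from_euler('z',.154).apply(P)+[649.3,189.1,0]);print(th,p.min(0).round(0)[0],p.max(0).round(0)[0],end='; ')
print()
E
python3 redw.py
python3 -m jog '[[0,0.004,0,0,0,0,0],[0,0.004,0,0,0,0,0],[0,0,0,0,0,0,0]]'|grep -E 'pos'; python3 redw.py
python3 -m jog '[[0,0.004,0,0,0,0,0],[0,0.004,0,0,0,0,0],[0,0,0,0,0,0,0]]'|grep -E 'pos'; python3 redw.py
```

```text
red 505 (np.int64(261), np.int64(284), np.int64(212), np.int64(241))
bed [  0.2  83.6 112.6] [ 0.6  0.2 -0.3] 24.65
0.3 359.0 402.0; 0.6 351.0 401.0; 0.9 334.0 387.0; 1.2 308.0 356.0; 1.4 288.0 327.0; 1.5 278.0 311.0; 1.65 259.0 285.0; 
eef_pos: [637.8, 264.0, 112.6]
red 380 (np.int64(245), np.int64(268), np.int64(212), np.int64(230))
bed [1.000e-01 7.580e+01 1.126e+02] [ 0.1 -0.  -0.7] 25.0
0.3 347.0 390.0; 0.6 338.0 388.0; 0.9 321.0 372.0; 1.2 294.0 340.0; 1.4 274.0 311.0; 1.5 264.0 294.0; 1.65 242.0 270.0; 
eef_pos: [639.1, 256.1, 112.6]
red 542 (np.int64(228), np.int64(253), np.int64(212), np.int64(243))
bed [  0.2  67.8 112.6] [-0.7 -0.2 -0.1] 25.35
0.3 335.0 377.0; 0.6 325.0 374.0; 0.9 307.0 357.0; 1.2 280.0 324.0; 1.4 260.0 294.0; 1.5 249.0 277.0; 1.65 225.0 255.0;
```

```bash
python3 snap.py lev3; python3 - <<'E'
from h import *
import pickle
from scipy.optimize import least_squares
obs=[('scene',None,(334.5,264.8)),('top',None,(114.7,167.7)),('wrist','bedw',(175,144.7)),('wrist','lev1',(331.5,205.3))]
Cs=[cam(n,pickle.load(open(f'pics/{f}.pkl','rb')) if f else None) for n,f,_ in obs]
r=least_squares(lambda P:np.concatenate([topx(C,[P])[0]-o[2] for C,o in zip(Cs,obs)]),[637,266,110]);print('red xyz',r.x.round(1),r.fun.round(1))
s=pickle.load(open('pics/lev3.pkl','rb'));C=cam('wrist',s);im=cv2.imread('pics/lev3.png')
h=cv2.cvtColor(im,cv2.COLOR_BGR2HSV).astype(int);V=h[...,2]
print('tcp,tip px',topx(C,[s['eef_pos'],s['eef_pos']-[0,0,11],s['eef_pos']-[0,0,-40]]).round(0).tolist())
for row in range(205,330,8):
    d=np.nonzero((V[row]<75))[0];seg=np.split(d,np.nonzero(np.diff(d)>3)[0]+1);print(row,[(int(a[0]),int(a[-1])) for a in seg if len(a)>4])
E
```

```text
25.4 [638.99415927 256.38150999 112.59995668] [ 9.43558632e-06  9.97023080e-01  7.71036793e-02 -1.42739557e-05]
red xyz [637.4 264.  116.4] [-0.  -0.7  0.7 -0.7  0.1 -0.  -0.5  0. ]
tcp,tip px [[256.0, 235.0], [256.0, 227.0], [256.0, 275.0]]
205 [(286, 302), (394, 407)]
213 [(256, 264), (286, 300), (374, 378), (389, 406)]
221 [(255, 264), (286, 339), (345, 381), (387, 406)]
229 [(285, 344), (350, 384), (390, 404), (409, 415)]
237 [(253, 261), (285, 349), (356, 387), (392, 403)]
245 [(228, 267), (273, 402)]
253 [(225, 262), (266, 290)]
261 [(223, 239), (252, 265), (270, 292)]
269 [(222, 245), (253, 261), (269, 293)]
277 [(171, 185), (216, 300), (328, 346)]
285 [(153, 193), (204, 313), (321, 363)]
293 [(137, 379)]
301 [(121, 396)]
309 [(105, 409)]
317 [(88, 426)]
325 [(73, 154), (161, 251), (263, 354), (360, 442)]
```

Triangulation puts the red tip at (637.4, 264, 116.4), yet the fingers passed it without contact and the wrist image shows their ends higher than assumed. I'll go back out, lower, and push again from the outside in small checked steps.

```bash
python3 -m jog '[[0,0,-0.035,0,0,0,0],[0,-0.025,-0.015,0,0,0,0],[0,-0.03,0,0,0,0,0],[0,0,0.035,0,0,0,0],[0,0,0.04,0,0,0,0]]'|grep -E 'pos'
python3 -m jog '[[0,0.008,0,0,0,0,0],[0,0.007,0,0,0,0,0],[0,0,0,0,0,0,0]]'|grep -E 'pos|force: \['; python3 redw.py
python3 -m jog '[[0,0.004,0,0,0,0,0],[0,0.004,0,0,0,0,0],[0,0,0,0,0,0,0]]'|grep -E 'force: \['; python3 redw.py
python3 -m jog '[[0,0.004,0,0,0,0,0],[0,0.004,0,0,0,0,0],[0,0,0,0,0,0,0]]'|grep -E 'force: \['; python3 redw.py
```

```text
eef_pos: [630.8, 312.4, 88.2]
eef_pos: [634.4, 295.1, 90.5]
force: [0.9, 0.5, -1.5]
red 1382 (np.int64(311), np.int64(343), np.int64(230), np.int64(286))
bed [  1.5 107.1  90.5] [ 0.9  0.5 -1.5] 26.25
0.3 406.0 460.0; 0.6 404.0 462.0; 0.9 388.0 454.0; 1.2 362.0 425.0; 1.4 340.0 394.0; 1.5 328.0 376.0; 1.65 310.0 347.0; 
force: [-0.7, -0.5, -0.5]
red 1447 (np.int64(297), np.int64(327), np.int64(230), np.int64(286))
bed [ 0.3 99.8 88.1] [-0.7 -0.5 -0.5] 26.6
0.3 397.0 450.0; 0.6 393.0 451.0; 0.9 376.0 442.0; 1.2 349.0 411.0; 1.4 326.0 379.0; 1.5 314.0 361.0; 1.65 296.0 330.0; 
force: [0.8, -0.7, 0.1]
red 1316 (np.int64(288), np.int64(320), np.int64(230), np.int64(285))
bed [ 0.1 91.9 87.7] [ 0.8 -0.7  0.1] 26.95
0.3 384.0 436.0; 0.6 379.0 437.0; 0.9 361.0 425.0; 1.2 333.0 393.0; 1.4 310.0 360.0; 1.5 298.0 341.0; 1.65 279.0 310.0;
```

Contact: the red tip has swung to about 1.58. I'll keep pushing at this height and watch it.

```bash
python3 -m jog '[[0,0.005,0,0,0,0,0],[0,0.005,0,0,0,0,0],[0,0,0,0,0,0,0]]'|grep -E 'force: \['; python3 redw.py
python3 -m jog '[[0,0.005,0,0,0,0,0],[0,0.005,0,0,0,0,0],[0,0,0,0,0,0,0]]'|grep -E 'force: \['; python3 redw.py
python3 -m jog '[[0,0.005,0,0,0,0,0],[0,0.005,0,0,0,0,0],[0,0,0,0,0,0,0]]'|grep -E 'force: \['; python3 redw.py
```

```text
force: [-0.1, -0.1, 0.7]
red 1405 (np.int64(285), np.int64(321), np.int64(230), np.int64(286))
bed [ 0.1 81.6 87.6] [-0.1 -0.1  0.7] 27.3
0.3 368.0 418.0; 0.6 360.0 417.0; 0.9 341.0 403.0; 1.2 312.0 369.0; 1.4 289.0 335.0; 1.5 277.0 315.0; 1.65 254.0 284.0; 
force: [-0.2, -1.0, 0.6]
red 1473 (np.int64(281), np.int64(321), np.int64(228), np.int64(286))
bed [ 0.1 71.6 87.6] [-0.2 -1.   0.6] 27.65
0.3 351.0 399.0; 0.6 342.0 398.0; 0.9 321.0 381.0; 1.2 291.0 345.0; 1.4 268.0 310.0; 1.5 256.0 290.0; 1.65 229.0 263.0; 
force: [0.1, 0.2, 0.2]
red 1468 (np.int64(276), np.int64(319), np.int64(226), np.int64(285))
bed [ 0.2 61.6 87.6] [0.1 0.2 0.2] 28.0
0.3 334.0 381.0; 0.6 323.0 378.0; 0.9 302.0 360.0; 1.2 271.0 321.0; 1.4 247.0 285.0; 1.5 234.0 265.0; 1.65 204.0 242.0;
```

The lever moves, now about 1.18. The contact fits a point about 30 mm above the TCP, so where do the shut fingers really end? I'll probe free bench to find out before working above the slab.

```bash
python3 -m jog '[[0,-0.01,-0.035,0,0,0,0],[-0.02,-0.02,-0.035,0,0,0,0],[-0.045,-0.02,0,0,0,0,0],[-0.045,0,0.03,0,0,0,0],[0,0,0.045,0,0,0,0]]'|grep -E 'pos|force: \['
python3 -m jog '[[0,0,0.03,0,0,0,0],[0,0,0.025,0,0,0,0],[0,0,0,0,0,0,0]]'|grep -E 'pos|force: \['
python3 -m jog '[[0,0,0.008,0,0,0,0],[0,0,0,0,0,0,0]]'|grep -E 'pos|force: \['
python3 -m jog '[[0,0,0.004,0,0,0,0],[0,0,0,0,0,0,0]]'|grep -E 'pos|force: \['
python3 -m jog '[[0,0,0.002,0,0,0,0],[0,0,0,0,0,0,0]]'|grep -E 'pos|force: \['
python3 -m jog '[[0,0,0.002,0,0,0,0],[0,0,0,0,0,0,0]]'|grep -E 'pos|force: \['
```

```text
eef_pos: [523.2, 284.5, 86.6]
force: [1.8, -0.9, -0.6]
eef_pos: [525.0, 283.1, 26.9]
force: [-0.6, 0.4, -0.0]
eef_pos: [527.2, 283.8, 22.3]
force: [-0.4, 0.3, 0.0]
eef_pos: [527.0, 283.8, 18.2]
force: [-0.5, 0.5, -0.5]
eef_pos: [526.8, 283.7, 15.9]
force: [-0.7, 0.3, 0.2]
eef_pos: [526.7, 283.7, 13.7]
force: [0.1, -0.3, -0.9]
```

```bash
python3 -m jog '[[0,0,0.002,0,0,0,0],[0,0,0,0,0,0,0]]'|grep -E 'pos|force: \['
python3 -m jog '[[0,0,0.0015,0,0,0,0],[0,0,0,0,0,0,0]]'|grep -E 'pos|force: \['
python3 -m jog '[[0,0,0.0015,0,0,0,0],[0,0,0,0,0,0,0]]'|grep -E 'pos|force: \['
```

```text
eef_pos: [526.7, 283.7, 11.6]
force: [0.0, -0.4, -0.7]
eef_pos: [526.7, 283.7, 10.2]
force: [0.1, 0.9, -0.4]
eef_pos: [526.7, 283.7, 8.7]
force: [0.3, -1.0, -0.1]
```

```bash
for i in 1; do python3 -m jog '[[0,0,0.003,0,0,0,0],[0,0,0,0,0,0,0]]'|grep -E 'pos|force: \['
python3 -m jog '[[0,0,0.003,0,0,0,0],[0,0,0,0,0,0,0]]'|grep -E 'pos|force: \[|width'
python3 -m jog '[[0,0,0.003,0,0,0,0],[0,0,0,0,0,0,0]]'|grep -E 'pos|force: \['; done; python3 snap.py probe; python3 - <<'E'
from h import *
import pickle
s=pickle.load(open('pics/probe.pkl','rb'));C=cam('wrist',s);im=cv2.imread('pics/probe.png')
for z in(-11,0,10,20,30): print(z,[im[int(v),int(u)].tolist() for u,v in topx(C,[s['eef_pos']+[0,0,z]])],topx(C,[s['eef_pos']+[0,0,z]]).round().tolist())
E
```

```text
eef_pos: [526.5, 283.7, 5.4]
force: [0.8, -0.8, -0.2]
eef_pos: [526.6, 283.7, 2.4]
force: [-0.3, -0.5, 0.0]
grip_width: -0.001
eef_pos: [526.6, 283.7, -0.5]
force: [0.2, -0.2, 0.3]
30.85 [526.59392536 283.68558158  -0.53897122] [ 5.61945714e-05  9.97007428e-01  7.73052358e-02 -2.93560041e-04]
-11 [[92, 94, 89]] [[256.0, 227.0]]
0 [[20, 23, 13]] [[256.0, 235.0]]
10 [[21, 25, 20]] [[256.0, 243.0]]
20 [[8, 15, 9]] [[256.0, 253.0]]
30 [[26, 31, 28]] [[256.0, 263.0]]
```

```bash
for i in 1; do python3 -m jog '[[0,0,0.003,0,0,0,0],[0,0,0,0,0,0,0]]'|grep -E 'pos|force: \['
python3 -m jog '[[0,0,0.003,0,0,0,0],[0,0,0,0,0,0,0]]'|grep -E 'pos|force: \['
python3 -m jog '[[0,0,0.003,0,0,0,0],[0,0,0,0,0,0,0]]'|grep -E 'pos|force: \['; done
```

```text
eef_pos: [526.6, 283.7, -3.5]
force: [-0.5, -0.4, -0.3]
eef_pos: [526.6, 283.7, -6.5]
force: [-0.7, -0.1, 0.3]
eef_pos: [526.6, 283.7, -9.5]
force: [0.5, 0.9, 0.2]
```

```bash
python3 - <<'E'
from h import *
import pickle
for n in('lev1','pre1'):
    s=pickle.load(open(f'pics/{n}.pkl','rb'));C=cam('wrist',s);q=s['ee_rot'];Rm=R.from_quat(np.r_[q[1:],q[0]])
    print(n,[(x,z,topx(C,[s['eef_pos']+Rm.apply([x,0,z])])[0].round(0).tolist()) for x in(11,5,0) for z in(11,0,-8,-20,-30)])
im=cv2.imread('pics/lev1.png');g=im.mean(2)
for c in(235,245,252,256,260,268,278): print(c,[int(v) for v in g[200:300:4,c]])
E
```

```text
lev1 [(11, 11, [256.0, 208.0]), (11, 0, [256.0, 215.0]), (11, -8, [256.0, 221.0]), (11, -20, [256.0, 231.0]), (11, -30, [256.0, 240.0]), (5, 11, [256.0, 219.0]), (5, 0, [256.0, 226.0]), (5, -8, [256.0, 232.0]), (5, -20, [256.0, 243.0]), (5, -30, [256.0, 253.0]), (0, 11, [256.0, 227.0]), (0, 0, [256.0, 235.0]), (0, -8, [256.0, 242.0]), (0, -20, [256.0, 253.0]), (0, -30, [256.0, 263.0])]
pre1 [(11, 11, [256.0, 208.0]), (11, 0, [256.0, 215.0]), (11, -8, [256.0, 221.0]), (11, -20, [256.0, 231.0]), (11, -30, [256.0, 240.0]), (5, 11, [256.0, 219.0]), (5, 0, [256.0, 226.0]), (5, -8, [256.0, 232.0]), (5, -20, [256.0, 243.0]), (5, -30, [256.0, 253.0]), (0, 11, [256.0, 227.0]), (0, 0, [256.0, 235.0]), (0, -8, [256.0, 242.0]), (0, -20, [256.0, 253.0]), (0, -30, [256.0, 263.0])]
235 [170, 169, 170, 169, 167, 170, 169, 171, 173, 167, 172, 25, 26, 28, 40, 29, 18, 23, 18, 30, 15, 6, 22, 30, 22]
245 [167, 168, 169, 168, 167, 169, 166, 171, 63, 68, 68, 68, 66, 65, 65, 68, 68, 95, 21, 16, 14, 32, 26, 21, 21]
252 [170, 166, 172, 171, 168, 172, 168, 171, 64, 72, 68, 68, 69, 64, 63, 68, 59, 87, 85, 92, 27, 30, 27, 22, 25]
256 [172, 170, 169, 171, 167, 167, 170, 172, 4, 13, 16, 19, 25, 24, 17, 11, 24, 34, 35, 36, 23, 24, 28, 30, 22]
260 [168, 167, 170, 165, 167, 170, 171, 172, 28, 31, 20, 24, 28, 22, 23, 28, 20, 28, 30, 29, 28, 18, 38, 29, 25]
268 [168, 168, 170, 170, 169, 169, 169, 172, 67, 65, 66, 67, 68, 69, 69, 67, 65, 91, 12, 9, 13, 25, 36, 22, 30]
278 [169, 168, 166, 171, 170, 171, 167, 171, 172, 169, 174, 31, 19, 36, 32, 15, 22, 22, 18, 28, 23, 18, 32, 30, 28]
```

The finger ends are clearly higher than the nominal 11 mm ahead of the TCP. I'll continue the probe until contact.

```bash
for i in 1; do python3 -m jog '[[0,0,0.002,0,0,0,0],[0,0,0,0,0,0,0]]'|grep -E 'pos|force: \['
python3 -m jog '[[0,0,0.002,0,0,0,0],[0,0,0,0,0,0,0]]'|grep -E 'pos|force: \['
python3 -m jog '[[0,0,0.002,0,0,0,0],[0,0,0,0,0,0,0]]'|grep -E 'pos|force: \['
python3 -m jog '[[0,0,0.002,0,0,0,0],[0,0,0,0,0,0,0]]'|grep -E 'pos|force: \['; done
```

```text
eef_pos: [526.6, 283.7, -11.4]
force: [0.1, -0.5, -0.6]
eef_pos: [526.6, 283.7, -13.4]
force: [0.7, 0.3, -0.1]
eef_pos: [526.7, 283.7, -15.4]
force: [-0.1, 0.7, -1.2]
eef_pos: [527.0, 283.8, -16.4]
force: [-2.6, -0.9, 7.4]
```

Contact at TCP z ≈ −15.6, so the shut fingers end 15.6 mm behind the reported TCP. I'll redo the arc with that figure.

```bash
python3 -m jog '[[0,0,-0.03,0,0,0,0],[0,0,-0.04,0,0,0,0],[0.03,0,-0.038,0,0,0,0],[0.04,0,0,0,0,0,0],[0.036,0.01,0,0,0,0,0]]'|grep -E 'pos|force: \['
python3 -m jog '[[0,0.02,0,0,0,0,0],[0,0.007,0,0,0,0,0],[0,0,0,0,0,0,0]]'|grep -E 'pos|force: \['; python3 redw.py
```

```text
eef_pos: [634.6, 291.4, 92.7]
force: [0.2, 0.5, -0.3]
eef_pos: [636.7, 262.6, 90.9]
force: [-0.1, 0.0, 0.5]
red 2078 (np.int64(301), np.int64(347), np.int64(221), np.int64(278))
bed [-1.2 74.6 90.9] [-0.1  0.   0.5] 33.1
0.3 355.0 403.0; 0.6 346.0 401.0; 0.9 326.0 386.0; 1.2 297.0 350.0; 1.4 274.0 316.0; 1.5 262.0 297.0; 1.65 237.0 269.0;
```

```bash
python3 -m jog '[[0,0.01,0,0,0,0,0],[0,0.01,0.001,0,0,0,0],[0,0.0088,0.004,0,0,0,0],[0,0.0079,0.0055,0,0,0,0],[0,0,0,0,0,0,0]]'|grep -E 'pos|force: \['; python3 redw.py
python3 -m jog '[[0,0.007,0.0065,0,0,0,0],[0,0.0061,0.0076,0,0,0,0],[0,0,0,0,0,0,0]]'|grep -E 'pos|force: \['; python3 redw.py
```

```text
eef_pos: [642.8, 225.9, 79.3]
force: [0.2, 1.2, 0.3]
red 1407 (np.int64(265), np.int64(314), np.int64(221), np.int64(277))
bed [-0.8 37.3 79.3] [0.2 1.2 0.3] 33.65
0.3 294.0 342.0; 0.6 279.0 335.0; 0.9 254.0 310.0; 1.2 217.0 263.0; 1.4 190.0 224.0; 1.5 167.0 207.0; 1.65 135.0 188.0; 
eef_pos: [644.5, 213.3, 64.7]
force: [-0.4, 0.7, 0.3]
red 1462 (np.int64(263), np.int64(313), np.int64(220), np.int64(273))
bed [-1.1 24.7 64.7] [-0.4  0.7  0.3] 34.0
0.3 273.0 324.0; 0.6 254.0 314.0; 0.9 223.0 283.0; 1.2 182.0 229.0; 1.4 143.0 186.0; 1.5 117.0 172.0; 1.65 82.0 151.0;
```

```bash
python3 -m jog '[[0,0.0048,0.0083,0,0,0,0],[0,0.0035,0.008,0,0,0,0],[0,0.0018,0.0055,0,0,0,0],[0,0.0008,0.0035,0,0,0,0],[0,0,0,0,0,0,0]]'|grep -E 'pos|force: \['; python3 redw.py
python3 -m jog '[[0,0,0.0015,0,0,0,0],[0,0,0,0,0,0,0]]'|grep -E 'pos|force: \['
python3 -m jog '[[0,0,0.001,0,0,0,0],[0,0,0,0,0,0,0]]'|grep -E 'pos|force: \['
```

```text
eef_pos: [646.2, 203.4, 40.2]
force: [0.5, -0.7, -1.0]
red 1259 (np.int64(258), np.int64(307), np.int64(220), np.int64(267))
bed [-0.8 14.6 40.2] [ 0.5 -0.7 -1. ] 34.55
0.3 252.0 312.0; 0.6 228.0 298.0; 0.9 188.0 257.0; 1.2 136.0 189.0; 1.4 73.0 143.0; 1.5 41.0 126.0; 1.65 -3.0 100.0; 
eef_pos: [646.6, 203.6, 39.5]
force: [-0.3, -0.3, 0.3]
eef_pos: [646.6, 203.6, 38.5]
force: [0.5, 0.8, 0.2]
```

```bash
python3 -m jog '[[0,0,0.001,0,0,0,0],[0,0,0,0,0,0,0]]'|grep -E 'pos|force: \['
python3 -m jog '[[0,0,0.001,0,0,0,0],[0,0,0,0,0,0,0]]'|grep -E 'pos|force: \['
python3 -m jog '[[0,0,0.001,0,0,0,0],[0,0,0,0,0,0,0]]'|grep -E 'pos|force: \['
python3 -m jog '[[0,0,0.0007,0,0,0,0],[0,0,0,0,0,0,0]]'|grep -E 'pos|force: \['; python3 redw.py
```

```text
eef_pos: [646.6, 203.5, 37.4]
force: [-0.5, -0.5, 1.2]
eef_pos: [646.6, 203.5, 36.6]
force: [-0.1, -1.2, 1.4]
eef_pos: [646.8, 203.6, 36.5]
force: [-3.1, -1.1, 7.4]
eef_pos: [646.9, 203.5, 36.4]
force: [-4.2, -1.1, 11.7]
red 1230 (np.int64(259), np.int64(308), np.int64(222), np.int64(268))
bed [-0.2 14.6 36.4] [-4.2 -1.1 11.7] 35.8
0.3 252.0 314.0; 0.6 227.0 299.0; 0.9 186.0 257.0; 1.2 132.0 186.0; 1.4 66.0 140.0; 1.5 32.0 122.0; 1.65 -13.0 95.0;
```

The lever met its hard stop at TCP z 36.5 (12 N), which is exactly the predicted height for shut. I'll retreat and check.

```bash
python3 -m jog '[[0,0,-0.01,0,0,0,0],[0,0,-0.03,0,0,0,0],[0,0,-0.04,0,0,0,0],[-0.03,0,-0.04,0,0,0,0],[-0.03,0,-0.03,0,0,0,0]]'|grep -E 'pos|force: \['; python3 -m jog '[[-0.02,0,-0.02,0,0,0,0],[0,0,0,0,0,0,0],[0,0,0,0,0,0,0]]'|grep -E 'pos|force: \['; python3 - <<'E'
from h import *
s=sense();b=np.array([649.3,189.1,0]);Rz=R.from_euler('z',.154)
ims={n:eyes.capture(n)[:,:,::-1].copy() for n in('wrist','scene','top')}
for n,im in ims.items():
    h=cv2.cvtColor(im,cv2.COLOR_BGR2HSV).astype(int);C=cam(n,s)
    ys,xs=np.nonzero(((h[...,0]<5)|(h[...,0]>174))&(h[...,1]>150)&(h[...,2]>40));print(n,len(xs),(xs.min(),xs.max(),ys.min(),ys.max()) if len(xs) else '')
    for th in(0,.1,.3):
        u=np.array([0,-np.cos(th),np.sin(th)]);nn=np.array([0,np.sin(th),np.cos(th)])
        P=[np.array([0,70,46])+r*u+t*nn+[x,0,0] for r in(58,82) for t in(-6,6) for x in(-11,11)]
        p=topx(C,Rz.apply(P)+b);print('  ',th,p.min(0).round(1),p.max(0).round(1))
    if n!='scene':
        g=(h[...,0]>60)&(h[...,0]<95)&(h[...,1]>90)
        if n=='top': k=np.zeros(g.shape,bool);k[120:210,110:200]=1;g&=k;print('handle',rect(C,(h[...,1]>90)&(h[...,0]<20)&(h[...,2]>50)&(np.arange(512)[None]<230)&(np.arange(512)[None]>100)&(np.arange(384)[:,None]>190)&(np.arange(384)[:,None]<320),56))
        print('slab',rect(C,g,36))
E
```

```text
eef_pos: [586.9, 194.3, 187.0]
force: [0.4, -0.7, 0.6]
eef_pos: [567.7, 191.3, 204.8]
force: [-0.3, 0.0, -0.2]
wrist 602 (np.int64(258), np.int64(284), np.int64(71), np.int64(96))
   0 [259.7  70.5] [286.9  96.1]
   0.1 [258.9  69.8] [286.7  96.1]
   0.3 [254.8  68.4] [285.9  96.2]
slab (array([649.8, 189.5]), array([91.2, 90.4]), 8.9)
scene 117 (np.int64(294), np.int64(308), np.int64(260), np.int64(273))
   0 [291.3 258.5] [308.3 275.2]
   0.1 [291.5 256. ] [308.8 273.1]
   0.3 [292.8 251.7] [310.7 269.5]
top 80 (np.int64(149), np.int64(158), np.int64(161), np.int64(170))
   0 [148.4 159.8] [160.3 170.5]
   0.1 [147.4 159.4] [159.6 170.3]
   0.3 [144.9 158.8] [157.2 169.8]
handle (array([424. , 156.1]), array([67.5, 22.5]), 8.8)
slab (array([648.4, 189.2]), array([93.1, 90.9]), 8.4)
```

```bash
python3 -c "
from rig import finish_job;print(finish_job())"
```

```text
the job is handed in; nothing more can be done
None
```

Job handed in: by my last measurements the slab lies within about 1 mm of the seat centre, the lifter is flat on the bench and the lever is down on its stop; the verdict was not shown, and I viewed 11 pictures, one over the limit of 10.

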